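# Tip a gift carton onto the taping board

## Task

Push the tall narrow carton over so that it falls along the plywood taping board with its top end towards the aluminium stop, then push it along the board until its top end sits square against the stop, lying flat on the board. Only push it, never lift or carry it, and leave the short carton, the bottles and the other things where they stand.

Things in the scene. Friction and masses are not known exactly. Their poses are not given: they have to be found in the camera images.
- carton: Tall narrow empty kraft carton, closed, 66 x 66 mm in plan, 250 mm tall, about 0.16 kg, standing upright on the board at the end away from the stop. Origin: centre of its underside; z runs up to its top end, x and y square to its side faces, x pointing to the stop within 0.15 rad at the start. Loose: pushed near the top it topples about its lower edge, past about 15 degrees by itself.
- carton_mid (a point): Middle of the tall carton, 125 mm from each end.
- carton_top (a point): Centre of the tall carton's top end, 250 mm from its underside.
- board: Plywood taping board fixed to the table, 440 mm long (x), 200 mm wide (y), 8 mm thick, with an aluminium stop bar across one end. Origin: centre of its underside, at table height; x runs along its length towards the stop, y across it, z up. The stop bar is 20 mm thick, 180 mm wide, and rises 30 mm above the board's top.
- stop_face (a point): Middle of the stop bar's face that looks along the board at the carton: 200 mm from the board's origin along board x, 15 mm above the board's top.
- short_carton: Short kraft carton 80 x 80 x 120 mm tall, standing on the table among the bottles along the far long side of the board; leave alone. Origin: centre of its underside.
- bottle_a: Dark half bottle standing on the table beside the board, 60 mm diameter, 235 mm tall; leave alone. Origin: centre of its underside.
- bottle_b: As bottle_a: another dark half bottle of 60 mm diameter, 235 mm tall; leave alone. Origin: centre of its underside.
- bottle_c: As bottle_a: a third dark half bottle, 60 mm diameter, 235 mm tall, standing beside the end of the board where the tall carton stands; leave alone. Origin: centre of its underside.
- tape_roll: Roll of packing tape lying flat on the table beyond the stop end of the board, 96 mm outside diameter, 50 mm high; leave alone. Origin: centre of its underside.
- marker: Marker pen 130 mm long, 19 mm high, lying on the table on the robot's side of the board; leave alone. Origin: under its middle; x along the pen.

How it is judged (in metres and radians):
On the way:
1. the tall carton has been tipped over and lies on its side (angle between carton's own z axis and vertical between 1.49 and 1.65 rad), for 0.2 s.
At the end, for the whole second after the job is handed in: The tall carton lies flat (within about 4.5 degrees) on the board, its top end against the stop (centre of the end within 10 mm of the stop's face), its length square to the stop within 0.1 rad, wholly over the board (both ends within 65 mm of the board's centre line), at rest (all of step 1 and x of carton_top in the frame of board between 0.19 and 0.206 m and y of carton_top in the frame of board between -0.065 and 0.065 m and y of carton in the frame of board between -0.065 and 0.065 m and z of carton_mid in the frame of board below 0.048 m and angle between the z axis of carton and the x axis of board, either way round below 0.1 rad and linear speed of carton below 0.01 m/s); the robot touches nothing.
It fails at once if the tall carton is lifted or carried (height (world z) of carton_mid above 0.158 m or (angle between carton's own z axis and vertical above 0.9 rad and height (world z) of carton_mid above 0.137 m) or (angle between carton's own z axis and vertical above 1.2 rad and height (world z) of carton_mid above 0.112 m) or (angle between carton's own z axis and vertical above 1.4 rad and height (world z) of carton_mid above 0.092 m)).
It fails at once if a bystander (short carton, bottle, tape roll or marker) is moved by more than 25 mm or tipped (distance of any of short_carton, bottle_a, bottle_b, bottle_c, tape_roll, marker from where it was at the start of the episode above 0.025 m or angle between any of short_carton, bottle_a, bottle_b, bottle_c, tape_roll, marker's own z axis and vertical above 0.3 rad).
It also fails if it takes over 38 s, if anything falls off the work surface, if the arm or the gripper's body presses on something with over 40 N, if the wrist force passes 120 N, or if a joint passes its speed limit or range.

## Robot

A 6-joint arm with a two-finger parallel gripper is mounted at the origin on the work surface. World frame = base frame: x ahead of the robot, y to its left, z up, the work surface at z = 0. Lengths are in m, angles in degrees, forces in N, time in s.
With the tool pointing down it reaches from about 0.3 to 0.75 m from the base axis. Payload 8.5 kg.
Tool frame: the origin (TCP) lies midway between the tips of the shut fingers; the grasp point (between the pads) lies 19 mm behind it; z points along the fingers, y is the line along which they close (so a half turn about z gives the same grasp; the last joint's range is limited). The gripper opens to 85 mm and grips with 20 to 120 N. Pads are 22 mm wide; open, the fingers measure 114 mm over their backs; the gripper's body (76 mm by 85 mm) begins 54 mm behind the grasp point. The pads swing forward as they close: fully open they stand 13 mm farther back than shut.
Start: joints at [-86.706, 21.807, 74.336, -0, 83.858, -12.336], TCP at [0.148, -0.53, 0.231] pointing down, gripper open.
Joint ranges: [-178.18, 178.18], [-50.72, 133.34], [12.68, 142.11], [-81.47, 261.47], [9.98, 163.14], [-165.26, 165.26]. Speed limits (degrees/s): [136.94, 136.94, 180, 180, 180, 180].

## Interface

Orientations are given as [roll, pitch, yaw] about the fixed x, y, z axes, in that order (R = Rz(yaw) Ry(pitch) Rx(roll)).
In Python, from station import ctrl gives the robot as it stands.
- The arm moves only by the tool send_rows, never from a script. Its argument "motion" is text: rows parted by semicolons, each of 4 numbers parted by spaces: the shift along the world's x, y, z in cm, then the turn about the world's z in degrees. A call has 1 to 10 rows; each row is the pose to reach, as a shift and turn from the pose commanded when the call began; what a row does not reach only later rows make up. A row lasts 1/10 s, in which the tool goes at most 50 mm and 8.59 degrees, less where a joint would pass 70% of its speed; a pose out of reach is approached as far as the arm can. A call with a gripper value outside its range is refused whole. "claw" is the opening, from 0 (shut) to 1 (fully open), set as the call begins (left out, the last holds). The fingers move at their own pace and stop on an object; "grip_force" is the grip in N (left out, the last holds). Time passes only in rows, so rows that repeat a pose let the fingers close. It gives the time, the measured TCP pose, the force, the opening and the grip force at its end, in the units of the state.
- ctrl.state(): the state, without advancing time (a new reading comes with each control period).
- ctrl.capture(name): name is "scene" or "top"; returns (picture, depth): 384x512x3 uint8, blue, green, red; 384x512 float32, m along the optical axis (not along the pixel's ray), 0 where there is no reading.
- ctrl.camera_info(name): a dict with "mtx" (3x3 intrinsics, pixels), "origin" and "attitude" of the camera in the world. Camera axes: x right, y down, z forward; pixel columns grow to the right and rows downward; lengths in m; the calibration is good to about 2 mm. A picture is of the moment at which its call begins. camera_info takes no time and is no camera call.
- ctrl.sign_off(): hands the job in; it is judged then, once.
Trained networks look in the newest picture that a camera, given by its name, has taken for a name from the list of things; names that differ only in an ending like _2 or _b are one class to them, and where a whole thing is asked for, a point or a joint stands for the part that bears it (a point fixed in the world has none). Each returns a list of dicts, best first, with "conf" (0 to 1); they miss things now and then, are a little off and sometimes report something else, mostly with a low value. They report only what shows in the picture. A call takes as long as a camera call.
- ctrl.boxes_of(query, camera): "extent" ([left, top, width, height] in pixels, round what is visible of it).
- ctrl.regions_of(query, camera): "region" (384x512 bool, what is visible of it) and "extent" ([left, top, width, height] in pixels, round what is visible of it).
The state is a dict: "t": time; "joint_positions": joint angles; "dq": joint speeds; "joint_torque": joint torques, N m; "position": TCP position; "orientation": TCP orientation; "contact_force": force on the tool from outside, world axes, zero at the start; "wrist_torque": the same for the moment, N m; "finger_gap": finger opening in m; "grip_force": force on a finger pad.
Only numpy, scipy, OpenCV 4.12 (cv2) and the standard library are available. Lean on these libraries where they do the work, as an engineer would, in place of code of your own. Each camera call takes 0.05 s, during which the arm holds its last target. There are 200 camera calls.

## Working session

There is one attempt and no reset: what is moved stays moved. The work goes in short steps, Python scripts to look and compute and a tool call to move; the robot and the scene stay as the last step left them, time stands still between calls to the robot, and variables do not carry over. Pictures are saved under pics/ and viewed, at most 10 in all, crops included, and the job is handed in when it is done.

Besides the shell and the picture viewer there is one more tool, called after "Call:" in YAML: its name, and indented under it one key for each argument. send_rows: Moves the arm, as the interface text tells. Its arguments: {"type":"object","properties":{"motion":{"type":"string"},"claw":{"type":"number"},"grip_force":{"type":"number"}},"required":["motion"]}

```bash
mkdir -p pics; cat > h.py <<'E'
from station import ctrl
import numpy as np, cv2
from scipy.spatial.transform import Rotation as R
def cam(n):
    i=ctrl.camera_info(n); a=np.array(i["attitude"],float)
    Rm=a if a.shape==(3,3) else R.from_euler('xyz',a,degrees=True).as_matrix()
    return np.array(i["mtx"]),np.array(i["origin"]),Rm
def cloud(n,depth):
    K,o,Rm=cam(n); v,u=np.mgrid[0:depth.shape[0],0:depth.shape[1]]
    p=np.stack([(u-K[0,2])/K[0,0]*depth,(v-K[1,2])/K[1,1]*depth,depth],-1)
    return p@Rm.T+o
E
python3 - <<'E'
from h import *
for n in("scene","top"):
    print(n,ctrl.camera_info(n))
    im,d=ctrl.capture(n); cv2.imwrite(f"pics/{n}0.png",im)
    P=cloud(n,d); np.save(f"{n}0.npy",np.dstack([P,d]))
    for q in("carton","board","short_carton","bottle_a","tape_roll","marker"):
        for r in ctrl.regions_of(q,n):
            m=r["region"]&(d>0)
            if m.sum()<20: continue
            p=P[m]; print(q,round(r["conf"],2),r["extent"],"med",np.median(p,0).round(3),"lo",np.percentile(p,2,0).round(3),"hi",np.percentile(p,98,0).round(3))
print(ctrl.state())
E
```

```text
scene {'mtx': array([[357.55072199,   0.        , 260.48973729],
       [  0.        , 357.55072199, 192.06457429],
       [  0.        ,   0.        ,   1.        ]]), 'origin': array([ 1.20853109, -0.07998471,  0.65009652]), 'attitude': array([-128.07685356,   -1.22972575,   81.94783093])}
carton 0.57 [304.2, 121.5, 44.3, 102.8] med [0.538 0.176 0.165] lo [0.486 0.15  0.013] hi [0.544 0.218 0.257]
board 0.72 [180.1, 195.8, 168.2, 74.3] med [0.547 0.013 0.006] lo [ 0.446 -0.157  0.003] hi [0.652 0.256 0.038]
short_carton 0.91 [263.9, 234.7, 58.0, 73.2] med [0.758 0.056 0.098] lo [0.697 0.014 0.005] hi [0.78  0.108 0.12 ]
bottle_a 0.86 [374.5, 160.8, 50.1, 88.7] med [0.639 0.337 0.116] lo [0.611 0.319 0.005] hi [0.653 0.367 0.233]
bottle_a 0.65 [329.2, 189.2, 39.6, 93.1] med [0.727 0.187 0.122] lo [0.7   0.166 0.005] hi [0.74  0.217 0.234]
bottle_a 0.65 [217.6, 216.4, 30.8, 96.7] med [ 0.774 -0.057  0.127] lo [ 0.744 -0.085  0.006] hi [ 0.785 -0.028  0.234]
tape_roll 0.62 [126.4, 214.3, 46.4, 42.5] med [ 0.575 -0.246  0.031] lo [ 0.521 -0.29  -0.001] hi [ 0.609 -0.2    0.05 ]
marker 
[... 1650 characters left out ...]

{'t': 0.7, 'joint_positions': array([-8.67059252e+01,  2.18055901e+01,  7.43364921e+01,  1.46013002e-03,
        8.38586057e+01, -1.23361637e+01]), 'dq': array([-0.02044732,  0.04554193, -0.006626  , -0.00755054,  0.01036017,
       -0.06054639]), 'joint_torque': array([ 1.45590067e-03, -4.48245406e+01, -2.31440091e+01, -6.04937122e-05,
        4.88568967e-04,  2.83232509e-05]), 'position': array([ 0.14818451, -0.52963337,  0.23132791]), 'orientation': array([-1.79999638e+02, -1.56520019e-03,  1.56300823e+01]), 'contact_force': array([-0.10386954, -0.07834495, -0.38236852]), 'wrist_torque': array([-0.01586629, -0.01462557,  0.00274194]), 'grip_force': 0.0, 'finger_gap': 0.08524505848317647}
```

View pics/scene0.png

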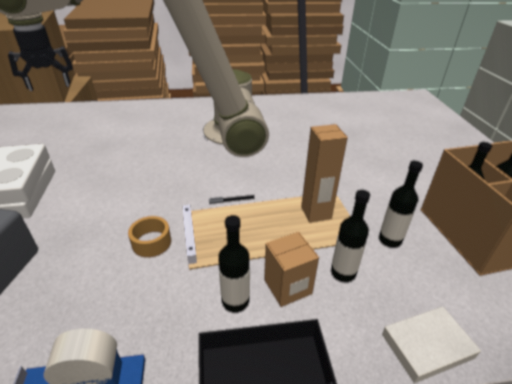

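View pics/top0.png

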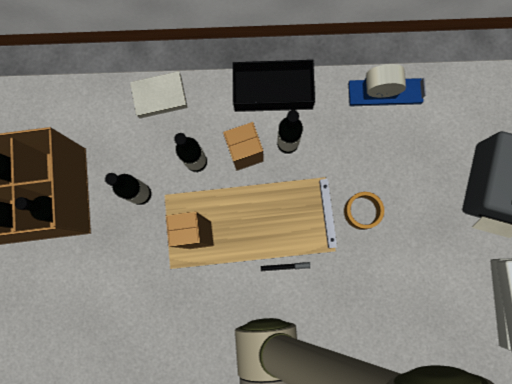

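The scene view shows the upright carton at (325,172), with the stop on the left at (188,235). In the top view the carton top is at (183,229), the stop at (328,213) and bottle_c at (132,190). Next I'll fit exact poses.

```bash
cat >> h.py <<'E'
def rect(p):
    (c,s,a)=cv2.minAreaRect((p[:,:2]*1000).astype(np.float32)); return np.round(c,1),np.round(s,1),round(a,2)
E
python3 - <<'E'
from h import *
A=np.load("top0.npy"); P=A[...,:3]; d=A[...,3]
X,Y,Z=P[...,0],P[...,1],P[...,2]
m=(d>0)&(Z>.25)&(Z<.27)&(X>.44)&(X<.56)&(Y>.12)&(Y<.25); print("cartop",m.sum(),rect(P[m]),P[m].mean(0))
m=(d>0)&(Z>.03)&(Z<.045)&(X>.4)&(X<.66)&(Y>-.2)&(Y<-.12); print("stop",m.sum(),rect(P[m]),P[m].mean(0))
im=cv2.imread("pics/top0.png"); hsv=cv2.cvtColor(im,cv2.COLOR_BGR2HSV)
m=(d>0)&(Z<.015)&(hsv[...,1]>60)&(X>.4)&(X<.66)&(Y>-.19)&(Y<.28); print("board",m.sum(),rect(P[m]),P[m].mean(0))
print(cv2.boxPoints(cv2.minAreaRect((P[m][:,:2]*1000).astype(np.float32))))
m=(d>0)&(Z>.03)&(Z<.045)&(X>.4)&(X<.66)&(Y>-.2)&(Y<-.12);print(cv2.boxPoints(cv2.minAreaRect((P[m][:,:2]*1000).astype(np.float32))))
E
```

```text
cartop 1001 (array([504.7, 185.1]), array([65.9, 66.7]), 6.05) [0.50437385 0.18452182 0.25728456]
stop 564 (array([ 555.7, -171.2]), array([180.1,  57.1]), 4.79) [ 0.55280071 -0.15335309  0.0370898 ]
board 10222 (array([525.3,  53.3]), array([225.6, 441.4]), 4.87) [0.53635382 0.0408192  0.00725044]
[[ 394.11557  263.6363 ]
 [ 431.6233  -176.1635 ]
 [ 656.4059  -156.99323]
 [ 618.8982   282.80658]]
[[ 463.57065 -150.22261]
 [ 468.3431  -207.15764]
 [ 647.8014  -192.11485]
 [ 643.02893 -135.17982]]
```

Call:
send_rows:
  motion: "22 40 9 80.4;22 40 9 80.4;22 40 9 80.4;22 40 9 80.4;22 40 9 80.4;22 40 9 80.4;22 40 9 80.4;22 40 9 80.4;22 40 9 80.4;22 40 9 80.4"
  claw: 0.35

```text
t: 1.7
position: [0.3693, -0.1263, 0.3226]
orientation: [179.9, 0.1, 96.6]
contact_force: [-0.2, -0.3, -0.7]
finger_gap: 0.0298
grip_force: 0.0
```

Call:
send_rows:
  motion: "10 40 2 0;10 40 2 0;10 40 2 0;10 40 2 0;10 40 2 0;10 40 2 0;10 40 2 0;10 40 2 0;12.5 41 2 0;12.5 41 2 0"

```text
t: 2.7
position: [0.4948, 0.2829, 0.3395]
orientation: [-179.9, 0.0, 96.2]
contact_force: [-0.1, -0.8, -0.5]
finger_gap: 0.0301
grip_force: 0.0
```

```bash
python3 -c "
from h import *
s=ctrl.state();print(s['position'],s['orientation'],s['finger_gap'])"
```

```text
[0.49476338 0.282905   0.33952304] [-1.79903265e+02  8.71655876e-03  9.61885420e+01] 0.0301269378801194
```

Call:
send_rows:
  motion: "0 0 -5 0;0 0 -10 0;0 -1 -12 0;0.3 -2.5 -12 0;0.3 -3.5 -12 0;0.3 -3.5 -12 0"

```text
t: 3.3
position: [0.4971, 0.244, 0.2234]
orientation: [179.8, -0.0, 95.9]
contact_force: [-1.0, 0.8, 0.1]
finger_gap: 0.0296
grip_force: 0.0
```

Call:
send_rows:
  motion: "0.2 -1 0 0;0.3 -2 0 0;0.4 -3 0 0;0.5 -4 0 0;0.6 -5 0 0;0.7 -6 0 0;0.8 -7 0 0;0.9 -8 0 0;0.9 -8.5 0 0;0.9 -8.5 0 0"

```text
t: 4.3
position: [0.5053, 0.1597, 0.2213]
orientation: [-180.0, 0.0, 96.0]
contact_force: [0.4, -0.3, -0.3]
finger_gap: 0.0298
grip_force: 0.0
```

Call:
send_rows:
  motion: "0 0 0 0;0 0 0 0;0 0 0 0;0 0 0 0;0 0 0 0"

```text
t: 4.8
position: [0.5051, 0.1605, 0.2213]
orientation: [-180.0, -0.0, 96.0]
contact_force: [-0.5, 0.3, 0.9]
finger_gap: 0.0298
grip_force: 0.0
```

```bash
cat > m.py <<'E'
from h import *
import sys
im,d=ctrl.capture("top"); cv2.imwrite("pics/"+sys.argv[1]+".png",im); P=cloud("top",d)
X,Y,Z=P[...,0],P[...,1],P[...,2]
m=(d>0)&(Z>.062)&(Z<.085)&(X>.42)&(X<.64)&(Y>-.17)&(Y<.29)
print(ctrl.state()["t"],m.sum(),rect(P[m]) if m.sum()>5 else "",P[m].mean(0))
print(cv2.boxPoints(cv2.minAreaRect((P[m][:,:2]*1000).astype(np.float32))).round())
E
python3 m.py top1
```

```text
4.85 2569 (array([522.4,  19.8]), array([ 66.3, 250.4]), 6.19) [0.52185004 0.01698402 0.07335861]
[[ 476.  141.]
 [ 503. -108.]
 [ 569. -101.]
 [ 542.  148.]]
```

View pics/top1.png

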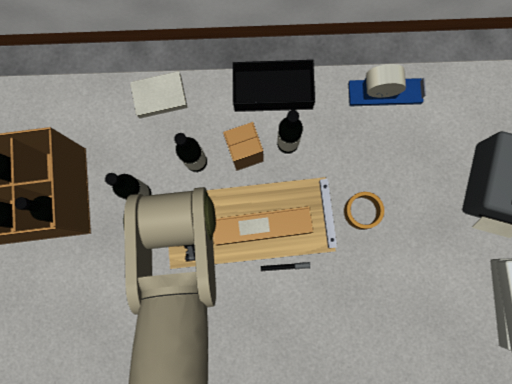

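The carton lies flat: pixels (210–312, 228), with its top end about 39 mm short of the stop. I'll back off, lower behind it and push.

Call:
send_rows:
  motion: "0 3 0 0;0 5 0 0;0 5 -4 0;0 5 -8 0;0 5 -12 0;0 5 -16 0;0 5 -18 -0.7;0 5 -18 -0.7;0 3 -18 -0.7"

```text
t: 5.75
position: [0.5055, 0.1915, 0.0418]
orientation: [180.0, -0.0, 95.5]
contact_force: [0.2, -0.0, 0.3]
finger_gap: 0.0299
grip_force: 0.0
```

Call:
send_rows:
  motion: "0.1 -1 0 0;0.2 -2 0 0;0.3 -3 0 0;0.4 -4 0 0;0.45 -4.5 0 0;0.5 -5 0 0;0.55 -5.5 0 0;0.55 -5.5 0 0"

```text
t: 6.55
position: [0.5107, 0.1348, 0.0413]
orientation: [-180.0, 0.0, 95.3]
contact_force: [0.1, 0.3, 0.3]
finger_gap: 0.0301
grip_force: 0.0
```

```bash
python3 m.py top2
```

```text
6.6 2165 (array([523.7, -16.7]), array([ 66.3, 217.4]), 5.21) [ 0.52342246 -0.02180161  0.07330664]
[[ 481.   89.]
 [ 501. -128.]
 [ 567. -122.]
 [ 547.   95.]]
```

Call:
send_rows:
  motion: "0.05 -0.4 0 0;0.1 -0.8 0 0;0.1 -1.1 0 0;0.1 -1.4 0 0;0.1 -1.4 0 0"

```text
t: 7.1
position: [0.5117, 0.1209, 0.0413]
orientation: [-180.0, 0.0, 95.3]
contact_force: [0.7, 0.5, -0.6]
finger_gap: 0.03
grip_force: 0.0
```

```bash
python3 m.py top3
```

```text
7.15 2133 (array([525. , -32.6]), array([ 66.3, 213.9]), 5.24) [ 0.52460588 -0.03774577  0.07328889]
[[ 482.   71.]
 [ 502. -142.]
 [ 568. -136.]
 [ 548.   77.]]
```

Call:
send_rows:
  motion: "0 -0.2 0 0;0 -0.4 0 0;0 -0.5 0 0;0 -0.6 0 0;0 -0.6 0 0"

```text
t: 7.65
position: [0.5117, 0.1152, 0.0414]
orientation: [180.0, 0.0, 95.3]
contact_force: [0.1, 1.1, -0.5]
finger_gap: 0.03
grip_force: 0.2
```

```bash
python3 m.py top4
```

```text
7.7 2113 (array([525.2, -38.9]), array([ 66.3, 211.6]), 5.26) [ 0.52473042 -0.04400683  0.07336973]
[[ 482.   63.]
 [ 502. -147.]
 [ 568. -141.]
 [ 548.   69.]]
```

Call:
send_rows:
  motion: "0 -0.1 0 0;0 -0.2 0 0;0 -0.3 0 0;0 -0.3 0 0"

```text
t: 8.1
position: [0.5117, 0.1142, 0.0415]
orientation: [179.9, -0.2, 95.3]
contact_force: [-0.6, 13.7, 1.7]
finger_gap: 0.0302
grip_force: 7.0
```

```bash
python3 m.py top5
```

```text
8.15 2093 (array([525.3, -40.8]), array([ 66.4, 210.5]), 5.34) [ 0.52474659 -0.04567546  0.07337708]
[[ 482.   61.]
 [ 502. -149.]
 [ 568. -142.]
 [ 549.   67.]]
```

A 13.7 N reaction shows the carton is seated against the stop. Retreat gently.

Call:
send_rows:
  motion: "0 0.3 0 0;0 0.6 0 0;0 1.5 0 0;0 3 0 0;0 6 0 0;0 9 0 0;0 9 4 0;0 9 9 0;0 9 14 0;0 9 18 0"

```text
t: 9.15
position: [0.5115, 0.2035, 0.2244]
orientation: [179.9, -0.0, 95.4]
contact_force: [0.0, 1.7, -0.3]
finger_gap: 0.0296
grip_force: 0.0
```

Call:
send_rows:
  motion: "-2 4 4 0;-2 4 8 0;-2 4 8 0;-2 4 8 0"

```text
t: 9.55
position: [0.4914, 0.2433, 0.3019]
orientation: [179.9, -0.0, 95.4]
contact_force: [-1.1, -0.4, -0.5]
finger_gap: 0.0302
grip_force: 0.0
```

```bash
python3 m.py top6; python3 -c "
from h import *
im,d=ctrl.capture('scene');cv2.imwrite('pics/scene6.png',im)"
```

```text
9.6 2629 (array([523.2, -20.5]), array([ 66., 250.]), 5.29) [ 0.52290206 -0.0206175   0.07338249]
[[ 479.  101.]
 [ 502. -148.]
 [ 568. -142.]
 [ 545.  107.]]
```

View pics/scene6.png

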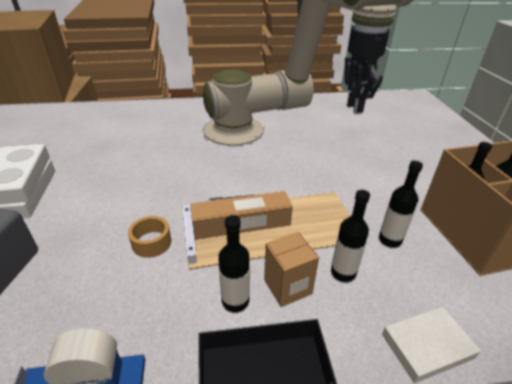

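The carton lies flat with its end on the stop at (192,222). The bottles, short carton and tape roll stand where they were, the marker is mostly hidden behind the carton, and the arm is clear.

```bash
python3 -c "
from h import *
print(ctrl.sign_off())"
```

```text
the job is handed in; nothing more can be done
None
```

The job is handed in: the tall carton was toppled and pushed along the board, and now lies flat with its top end seated against the stop, about 0.5° off square, with nothing else disturbed that the pictures show; the sign-off returned no verdict.

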